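Load the battery conditioning cradle

ROBOT

A 6-joint arm with a two-finger parallel gripper is mounted at the origin on the work surface. World frame = base frame: x ahead of the robot, y to its left, z up, the work surface at z = 0. Lengths are in m, angles in rad, forces in N, time in s.
With the tool pointing down it reaches from about 0.225 to 0.875 m from the base axis. Payload 3.4 kg.
Tool frame: the origin (TCP) lies between the finger pads; the fingertips stand 19 mm ahead of it and the grasp point (between the pads) is the TCP (r.tips_ahead is the distance from the TCP to the fingertips, in m); z points along the fingers, y is the direction in which the jaws open and shut (so a half turn about z gives the same grasp; the last joint's range is limited). The gripper opens to 85 mm and grips with 20 to 120 N. Pads are 22 mm wide; open, the fingers measure 114 mm over their backs; the gripper's body (76 mm by 85 mm) begins 54 mm behind the grasp point. The pads swing forward as they close: fully open they stand 13 mm farther back than shut.
Start: joints at [-1.426, 0.276, 1.505, -0, 1.361, -0.121], TCP at [0.151, -0.555, 0.25] pointing down, gripper open.
Joint ranges: [-2.89, 2.89], [-0.75, 2.08], [0.22, 2.7], [-1.18, 4.32], [0.11, 2.71], [-2.7, 2.7]. Speed limits (rad/s): [2.57, 2.57, 3.14, 3.14, 3.14, 3.14].

INTERFACE

Orientations are given as a rotation vector (axis times angle).
In Python, from workcell import r gives the robot as it stands.
- The arm moves only by the shell command python3 -m inch 'ROWS' [FORCE]. ROWS is JSON, a list of rows, each an object of numbers: "tx", "ty", "tz": the shift along the tool's x, y, z each as a share of 0.1 m, from -1 to 1; "rx", "ry", "rz": the turn, a rotation vector about the tool's x, y, z each as a share of pi/2 rad, from -1 to 1; "hand": the closure, from -1 (fully open) to 1 (shut). In form: [{"tx": .., "ty": .., "tz": .., "rx": .., "ry": .., "rz": .., "hand": ..}, ...]. A call has 1 to 10 rows; each row is the pose to reach, as a shift and turn from the pose measured when the call began, along the tool's axes at that moment; what a row does not reach only later rows make up. A row lasts 1/8 s, in which the tool goes at most 62.5 mm and 10.7 degrees, less where a joint would pass 70% of its speed; a pose out of reach is approached as far as the arm can. A call with a number of a shift or a turn outside -1 to 1 is refused whole. A call with a gripper value outside its range is refused whole. The fingers move at their own pace and stop on an object; FORCE is the grip in N (left out, the last holds). Time passes only in rows, so rows that repeat a pose let the fingers close. It gives the time, the measured TCP pose, the force and the opening at its end, in the units of the state.
- r.state(): the state, without advancing time (a new reading comes with each control period).
- r.get_image(name): name is "side" or "top"; returns the picture (420x560x3 uint8, red, green, blue); there is no depth.
- r.get_calibration(name): a dict with "vfov" (degrees; the focal length in pixels is half the picture's height over the tangent of half this angle, whatever the lens; pixels are square), "cx", "cy" (the principal point, pixels), "distortion" ([k1, k2, p1, p2, k3] as OpenCV has them; the pictures are not rectified), "world_from_camera" (4x4, takes a point from camera to world coordinates). Camera axes: x right, y up, looking along -z (the intrinsics and any distortion apply to the point x, -y, -z); pixel columns grow to the right and rows downward; lengths in m; the calibration is good to about 2 mm. A picture is of the moment at which its call begins. get_calibration takes no time and is no camera call.
- r.finish_job(): hands the job in, once; it reports no verdict.
Trained networks look in the newest picture that a camera, given by its name, has taken for a name from the list of things; names that differ only in an ending like _2 or _b are one class to them, and where a whole thing is asked for, a point or a joint stands for the part that bears it (a point fixed in the world has none). Each returns a list of dicts, best first, with "confidence" (0 to 1); they miss things now and then, are a little off and sometimes report something else, mostly with a low value. They report only what shows in the picture. A call takes as long as a camera call. They do not tell look-alikes from the thing itself.
- r.recognise(camera, name): "bbox" ([left, top, right, bottom] in pixels, round what is visible of it).
- r.masks_of(camera, name): "region" (420x560 bool, what is visible of it) and "bbox" ([left, top, right, bottom] in pixels, round what is visible of it).
The state is a dict: "time_s": time; "q": joint angles; "joint_velocities": joint speeds; "joint_torque": joint torques, N m; "position": TCP position; "ee_rot": TCP orientation; "contact_force": force on the tool from outside, world axes, zero at the start; "moment": the same for the moment, N m; "width": finger opening in m.
Only numpy, scipy, OpenCV 4.12 (cv2) and the standard library are available. Lean on these libraries where they do the work, as an engineer would, in place of code of your own. Each camera call takes 0.05 s, during which the arm holds its last target.

TASK

Slide the row of four battery packs along the cradle's channel, all together as one touching row, by pushing on the back of the last pack until the front pack is fully home against the end stop. Then push the swinging dark steel keeper bar fully shut across the channel behind the last pack, and move clear. Only push with the fingers: lift nothing, and leave the other things on the counter where they are.

Things in the scene. Friction and masses are not known exactly. Their poses are not given: they have to be found in the camera images.
- cradle: Aluminium cradle screwed to the counter: straight channel, 324 mm long along its y, open at the rear (-y), end stop at the front (+y). Origin at the channel's middle on the counter, z up. Floor 6 mm above the counter, 54 mm wide inside (x -27 to 27 mm); walls 5 mm thick, tops 18 mm above the counter. Keeper bracket on the +x side: x 32 to 58, y -28 to 2, top 18 mm above the counter.
- stop_face (a point): Middle of the inner face of the grey upright end stop (64 mm wide, 14 mm thick, top 52 mm above the counter), at y = +140 mm in the cradle's frame, 26 mm above the counter. With all packs home their centres lie at cradle y = 122, 86, 50 and 14 mm and the rear face of the last at y = -4 mm.
- pack1: Front battery pack, nearest the stop. All four are alike: black plastic box 52 mm across the channel (x), 36 mm along it (y), 40 mm high, with a round bayonet socket (26 mm diameter, 6 mm high) on top; 60 to 130 g each. They stand loose in the channel in a touching row and slide with friction. Origin at the centre of the underside, z up, y towards the stop.
- pack2: Second battery pack, behind pack1 (same size and origin).
- pack3: Third battery pack, behind pack2 (same size and origin).
- pack4: Last battery pack, at the rear of the row (same size and origin): its rear face, 18 mm behind its origin (-y), is the one to push.
- keeper (a joint): Keeper bar angle, rad: 0 = shut, square across the channel (from its pivot along the cradle's -x), at a hard stop; 1.57 = open, alongside the channel, pointing to its rear (-y). Opening turns anticlockwise from above, limit 2.1. Light friction (under 1 N at the tip), stays where left, no latch. Shut, its front face stands 4 mm behind the last pack when the row is home.
- keeper_hinge (a point): The keeper's vertical pivot axis, at x = +44, y = -13 mm in the cradle's frame, 35 mm above the counter. The pivot boss is 18 mm in diameter; the pin's top is 52 mm above the counter.
- keeper_tip (a point): Middle of the free end face of the dark steel keeper bar, 35 mm above the counter. The bar is 72 mm long from the pivot axis, 10 mm thick, centred on the axis; underside 21 mm and top 48 mm above the counter, so it passes over the channel walls.
- plug: Bystander: yellow polymer adapter plug standing on the counter, 30 mm in diameter, 34 mm high; origin at the centre of its underside.
- grommet: Bystander: red rubber grommet lying flat, 34 mm outside diameter, 11 mm high; origin at the centre of its underside.
- jar: Bystander: small clear jar with a white lid, 40 mm in diameter, 48 mm high; origin at the centre of its underside.
- crimper: Bystander: steel crimp tool lying flat, about 175 mm long along its x axis, 60 mm wide, 16 mm high; origin near its pivot, at counter height, jaws to +x.
- base_plate: Bystander: translucent white sonde base plate lying flat, 85 x 115 mm, 12 mm high with its boss; origin at the centre of its underside.
- driver: Bystander: screwdriver lying flat along its x axis, 150 mm long, under 35 mm high.
- meter: Bystander: grey handheld meter lying flat, 75 x 85 mm, 36 mm high with its knob; origin at the centre of its underside.
Mind the look-alikes: they are no part of the job. Leave any orange or red look-alike of the pack4 alone.

How it is judged:
By the outcome, as a careful person would: the job done as asked, in the order asked, and still so for the second after the job is handed in, with the robot touching nothing.
It also fails if it takes over 46 s, if anything falls off the work surface, if the arm or the gripper's body presses on something with over 40 N, if the wrist force passes 120 N, or if a joint passes its speed limit or range.

## Working session

There is one attempt and no reset: what is moved stays moved. The work goes in short steps, Python scripts to look and compute and a shell command to move; the robot and the scene stay as the last step left them, time stands still between calls to the robot, and variables do not carry over. Pictures are saved under pics/ and viewed, and the job is handed in when it is done.

```bash
ls; mkdir -p pics; python3 - <<'E'
from workcell import r
import cv2,numpy as np
s=r.state();print(s)
for n in("side","top"):
    im=r.get_image(n);cv2.imwrite(f"pics/{n}0.png",cv2.cvtColor(im,cv2.COLOR_RGB2BGR))
    print(n,r.get_calibration(n))
E
```

```text
pics
{'time_s': 0.0, 'q': array([-1.42598900e+00,  2.76593256e-01,  1.50610478e+00,  2.83105369e-06,
        1.36070720e+00, -1.21018303e-01]), 'joint_velocities': array([ 0.0003981 , -0.00186134,  0.00120465, -0.00209318, -0.00106455,
        0.0014778 ]), 'joint_torque': array([ 1.87456517e-04, -4.16768575e+01, -2.45802462e+01,  1.66392838e-04,
        1.10734851e-02, -9.04764050e-06]), 'position': array([ 0.15097134, -0.55432636,  0.24945197]), 'ee_rot': array([-3.11208770e+00, -4.16088482e-01,  2.95001173e-05]), 'contact_force': array([-0.30843531, -0.57211121, -0.20982513]), 'moment': array([0.06391108, 0.03168639, 0.01878339]), 'width': 0.08548811996864202}
side {'vfov': 47.489441868205496, 'cx': 273.21568535144235, 'cy': 204.81490384763902, 'distortion': array([-0.00927794,  0.        ,  0.        ,  0.        ,  0.        ]), 'world_from_camera': array([[-0.99585672,  0.04564146, -0.07865273,  0.49528487],
       [-0.08962609, -0.63891376,  0.76403951,  0.61397144],
       [-0.01538043,  0.76792322,  0.64035723,  0.57309053],
       [ 0.        ,  0.        ,  0.        ,  1.        ]])}
top {'vfov': 48.09764518179713, 'cx': 276.45223092875693, 'cy': 207.79058687018156, 'distortion': array([-0.12893512,  0.        ,  0.        ,  0.        ,  0.        ]), 'world_from_camera': array([[-0.01601707,  0.98670908, -0.16170545,  0.38897329],
       [-0.99959935, -0.01202727,  0.02562211,  0.01149922],
       [ 0.02333669,  0.16205106,  0.98650639,  1.10719832],
       [ 0.        ,  0.        ,  0.        ,  1.        ]])}
```

View pics/side0.png

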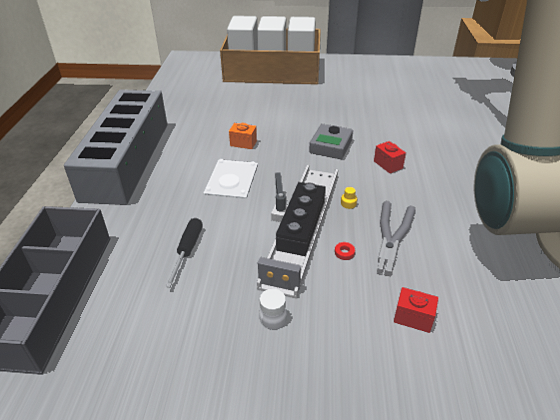

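View pics/top0.png

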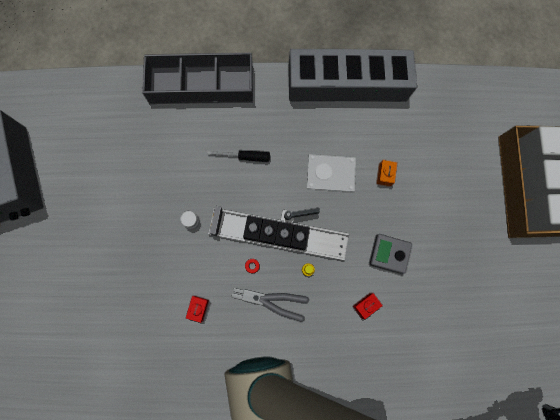

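Side view: the row sits in the cradle at about (300,215), with the stop at (278,272) and the open keeper at (279,190). Top view: the stop is at (216,222), the packs run from (252,227) to (300,237), and the keeper from (287,215) to (318,211). I'll zoom in to fit the cradle.

```bash
cat > h.py <<'E'
import numpy as np,cv2
from workcell import r
def cal(n):
    c=r.get_calibration(n);f=210/np.tan(np.radians(c['vfov']/2))
    K=np.array([[f,0,c['cx']],[0,f,c['cy']],[0,0,1]]);return K,np.array(c['distortion']),np.array(c['world_from_camera'])
def proj(n,P):
    K,d,T=cal(n);P=np.atleast_2d(P);Q=(np.linalg.inv(T)@np.c_[P,np.ones(len(P))].T).T[:,:3]
    Q=Q*[1,-1,-1];return cv2.projectPoints(Q.reshape(-1,1,3),np.zeros(3),np.zeros(3),K,d)[0].reshape(-1,2)
def unproj(n,uv,z):
    K,d,T=cal(n);u=cv2.undistortPoints(np.array(uv,float).reshape(-1,1,2),K,d).reshape(-1,2)
    D=np.c_[u[:,0],-u[:,1],-np.ones(len(u))]@T[:3,:3].T;o=T[:3,3]
    return o+D*((np.broadcast_to(z,len(u))-o[2])/D[:,2])[:,None]
def world(c,P):
    x,y,a=c;P=np.atleast_2d(P);R=np.array([[np.cos(a),-np.sin(a)],[np.sin(a),np.cos(a)]])
    return np.c_[P[:,:2]@R.T+[x,y],P[:,2]]
def grab(n,name,box=None,s=1,draw=None):
    im=cv2.cvtColor(r.get_image(n),cv2.COLOR_RGB2BGR)
    b=box or (0,0,560,420);o=cv2.resize(im[b[1]:b[3],b[0]:b[2]],None,fx=s,fy=s,interpolation=cv2.INTER_CUBIC)
    if draw is not None:
        for p in draw: cv2.circle(o,tuple(int(round(v)) for v in ((p-np.array(b[:2])+.5)*s)),2,(0,0,255),-1)
    cv2.imwrite(f"pics/{name}.png",o);return im
E
python3 - <<'E'
from h import *
grab("top","t1",(200,190,360,270),5)
grab("side","s1",(240,150,350,310),3.7)
from workcell import r
for c in("top","side"):
  for n in("cradle","pack1","pack4","keeper","stop_face","keeper_tip"):
    try: print(c,n,[(np.round(d['bbox']),round(d['confidence'],2)) for d in r.recognise(c,n)][:6])
    except Exception as e: print(n,e)
E
```

```text
top cradle [(array([208., 202., 347., 258.]), 0.91)]
top pack1 [(array([183., 295., 206., 321.]), 0.91), (array([354., 292., 382., 318.]), 0.81), (array([293., 224., 308., 249.]), 0.78), (array([239., 216., 263., 243.]), 0.73), (array([374., 160., 400., 185.]), 0.69), (array([274., 225., 293., 247.]), 0.68)]
top pack4 [(array([183., 295., 206., 321.]), 0.91), (array([354., 292., 382., 318.]), 0.81), (array([293., 224., 308., 249.]), 0.78), (array([239., 216., 263., 243.]), 0.73), (array([374., 160., 400., 185.]), 0.69), (array([274., 225., 293., 247.]), 0.68)]
top keeper [(array([286., 210., 318., 216.]), 0.65)]
top stop_face [(array([207., 204., 350., 261.]), 0.75)]
top keeper_tip [(array([284., 207., 320., 220.]), 0.52)]
side cradle [(array([254., 166., 341., 299.]), 0.86), (array([278., 172., 285., 210.]), 0.4)]
side pack1 [(array([230., 123., 255., 146.]), 0.96), (array([276., 219., 314., 257.]), 0.85), (array([294., 185., 325., 205.]), 0.72), (array([285., 203., 318., 232.]), 0.71), (array([289., 192., 322., 221.]), 0.69), (array([374., 142., 405., 169.]), 0.61)]
side pack4 [(array([230., 123., 255., 146.]), 0.96), (array([276., 219., 314., 257.]), 0.85), (array([294., 185., 325., 205.]), 0.72), (array([285., 203., 318., 232.]), 0.71), (array([289., 192., 322., 221.]), 0.69), (array([374., 142., 405., 169.]), 0.61)]
side keeper [(array([275., 171., 286., 210.]), 0.73), (array([343., 191., 354., 207.]), 0.16)]
side stop_face [(array([259., 165., 338., 298.]), 0.9)]
side keeper_tip [(array([277., 174., 286., 210.]), 0.73), (array([261., 288., 288., 331.]), 0.63), (array([202., 161., 256., 197.]), 0.25), (array([334., 244., 356., 262.]), 0.23)]
```

View pics/t1.png

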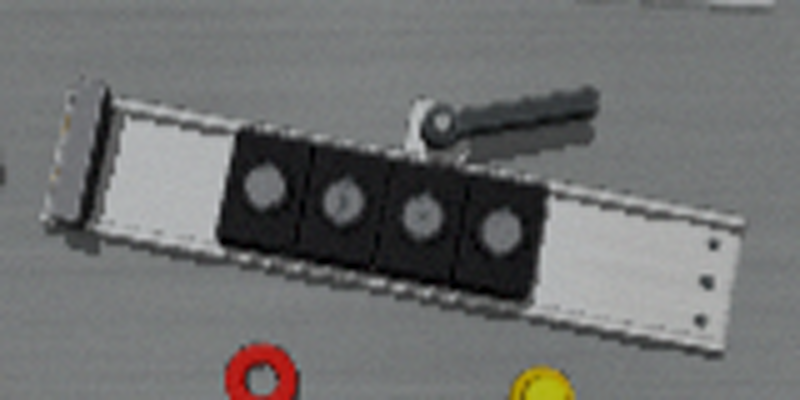

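View pics/s1.png

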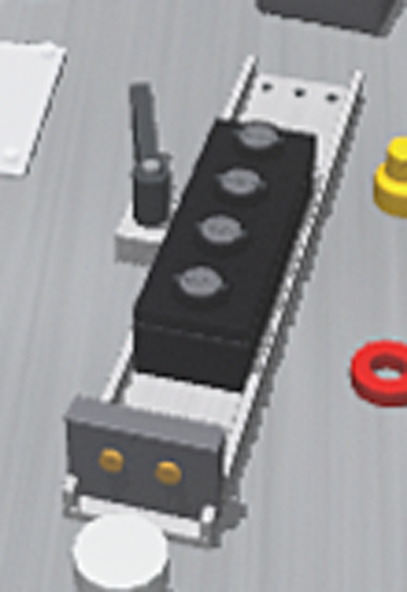

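```bash
cat > fit.py <<'E'
from h import *
from scipy.optimize import least_squares
def T(p):return np.array(p)/5+[200,190]-.4
def S(p):return np.array(p)/3.7+[240,150]-.4
obs=[("top",T((743,220)),(32,-162,18)),("top",T((722,353)),(-32,-162,18)),("top",T((440,122)),(44,-13,52)),("top",T((110,88)),(32,140,52)),("top",T((80,225)),(-32,140,52)),
("side",S((250,58)),(32,-162,18)),("side",S((361,72)),(-32,-162,18)),("side",S((151,163)),(44,-13,52))]
so=[("top",T(p)) for p in((265,187),(343,203),(422,216),(501,232))]+[("side",S(p)) for p in((201,282),(221,229),(240,181),(259,135))]
def res(v,full=False):
    c=v[:3];o=[]
    for n,uv,P in obs:o.append(proj(n,world(c,np.array(P)/1e3))[0]-uv)
    for i,(n,uv) in enumerate(so):o.append(proj(n,world(c,[[v[4],v[3]-.036*(i%4),.052]]))[0]-uv)
    return np.array(o) if full else np.ravel(o)
s=least_squares(res,[.4,0,-.2,.05,0],loss="soft_l1");v=s.x
print(np.round(v,4));print(np.round(res(v,True),1))
c=v[:3];np.save("c.npy",c)
tips=[unproj("top",[T((597,98))],.048)[0],unproj("side",[S((140,88))],.048)[0]]
h=world(c,[[.044,-.013,.05]])[0];print("hinge",h,"tips",tips)
print("pack4 rear",world(c,[[v[4],v[3]-.108-.018,.03]]))
print("home rear",world(c,[[0,-.004,.03]]))
for n,p in(("plug","top"),("grommet","top"),("jar","top"),("driver","top"),("meter","top"),("base_plate","top")):
    d=r.recognise(p,n)
    if d:b=d[0]['bbox'];print(n,d[0]['confidence'],unproj(p,[[(b[0]+b[2])/2,(b[1]+b[3])/2]],.02)[0])
E
python3 fit.py
```

```text
[ 0.507  -0.0192 -0.1985  0.0606  0.0012]
[[ 0.2 -0.9]
 [ 0.  -0.6]
 [-0.2 -0.1]
 [-1.3 -0.5]
 [-1.  -0.3]
 [ 0.1 -2.1]
 [ 1.4 -1. ]
 [ 1.1 -0.5]
 [-0.6 -0.6]
 [-0.5 -0.9]
 [-0.6 -0.6]
 [-0.8 -0.9]
 [ 0.7 -1.1]
 [ 0.7 -0.7]
 [ 0.6 -0.7]
 [ 0.2 -0.5]]
hinge [ 0.54755535 -0.04062963  0.05      ] tips [array([ 0.55814026, -0.11331806,  0.048     ]), array([ 0.56012765, -0.10424168,  0.048     ])]
pack4 rear [[ 0.49526864 -0.08352948  0.03      ]]
home rear [[ 0.50619385 -0.0231303   0.03      ]]
plug 0.72 [ 0.42361902 -0.0856128   0.02      ]
grommet 0.56 [0.43093805 0.03934609 0.02      ]
jar 0.77 [0.54195106 0.18412114 0.02      ]
driver 0.58 [0.69509396 0.06968782 0.02      ]
meter 0.74 [ 0.4535167  -0.28086556  0.02      ]
base_plate 0.7 [ 0.6500955  -0.14896783  0.02      ]
```

```bash
python3 -c "
from workcell import r
print(r.tips_ahead)"; python3 -m inch '[{"tx":1,"ty":-1,"rz":-0.704,"hand":1},{"tx":1,"ty":-1,"rz":-0.704,"hand":1},{"tx":1,"ty":-1,"rz":-0.704,"hand":1},{"tx":1,"ty":-1,"rz":-0.704,"hand":1},{"tx":1,"ty":-1,"rz":-0.704,"hand":1},{"tx":1,"ty":-1,"rz":-0.704,"hand":1},{"tx":1,"ty":-1,"rz":-0.704,"hand":1},{"tx":1,"ty":-1,"rz":-0.704,"hand":1}]' 60
cat > go.py <<'E'
from h import *
from scipy.spatial.transform import Rotation as Ro
import sys
c=np.load("c.npy");s=r.state();R=Ro.from_rotvec(s['ee_rot']).as_matrix()
p=s['position'];a=c[2];d=p[:2]-c[:2]
print("t",round(s['time_s'],2),"cradle xy mm",np.round(1e3*np.array([np.cos(a)*d[0]+np.sin(a)*d[1],-np.sin(a)*d[0]+np.cos(a)*d[1]]),1),"z",round(p[2],4),"F",np.round(s['contact_force'],1),"w",round(s['width'],4))
if len(sys.argv)>1:
    t=world(c,[[float(v)/1e3 for v in sys.argv[1:4]]])[0]
    print("shift/0.1",np.round(R.T@(t-p)*10,3))
    # orientation error: desired x=+yc, y=+xc, z down
    D=np.array([[-np.sin(a),np.cos(a),0],[np.cos(a),np.sin(a),0],[0,0,-1]]).T
    print("turn",np.round(Ro.from_matrix(R.T@D).as_rotvec()/(np.pi/2),3))
E
python3 go.py 0 -105 120
```

```text
0.019
t 1.1 cradle xy mm [-243.3 -595.3] z 0.2503 F [ 0.1  0.1 -0.3] w 0.0854
shift/0.1 [ 4.371 -3.294  1.303]
turn [ 0.    -0.    -0.704]validation failed for argument at $[0]...
```

```bash
python3 -m inch '[{"tx":1.0,"ty":-1.0,"tz":0.0,"rx":0.0,"ry":0.0,"rz":-0.704,"hand":1.0},{"tx":1.0,"ty":-1.0,"tz":0.0,"rx":0.0,"ry":0.0,"rz":-0.704,"hand":1.0},{"tx":1.0,"ty":-1.0,"tz":0.0,"rx":0.0,"ry":0.0,"rz":-0.704,"hand":1.0},{"tx":1.0,"ty":-1.0,"tz":0.0,"rx":0.0,"ry":0.0,"rz":-0.704,"hand":1.0},{"tx":1.0,"ty":-1.0,"tz":0.0,"rx":0.0,"ry":0.0,"rz":-0.704,"hand":1.0},{"tx":1.0,"ty":-1.0,"tz":0.0,"rx":0.0,"ry":0.0,"rz":-0.704,"hand":1.0},{"tx":1.0,"ty":-1.0,"tz":0.0,"rx":0.0,"ry":0.0,"rz":-0.704,"hand":1.0},{"tx":1.0,"ty":-1.0,"tz":0.0,"rx":0.0,"ry":0.0,"rz":-0.704,"hand":1.0}]' 60; python3 go.py 0 -105 120
```

```text
time_s: 2.1
position: [0.2212, -0.4321, 0.2503]
ee_rot: [2.434, 1.987, -0.0]
contact_force: [0.0, 0.2, -0.0]
width: -0.0004
t 2.1 cradle xy mm [-198.7 -461.1] z 0.2503 F [ 0.   0.2 -0. ] w -0.0004
shift/0.1 [3.567 1.976 1.303]
turn [ 0.     0.    -0.002]
```

```bash
python3 -m inch '[{"tx":1.0,"ty":0.7,"tz":0.2,"rx":0.0,"ry":0.0,"rz":0.0,"hand":1.0},{"tx":1.0,"ty":0.7,"tz":0.2,"rx":0.0,"ry":0.0,"rz":0.0,"hand":1.0},{"tx":1.0,"ty":0.7,"tz":0.2,"rx":0.0,"ry":0.0,"rz":0.0,"hand":1.0}]'
python3 -m inch '[{"tx":1.0,"ty":0.6,"tz":0.3,"rx":0.0,"ry":0.0,"rz":0.0,"hand":1.0},{"tx":1.0,"ty":0.6,"tz":0.3,"rx":0.0,"ry":0.0,"rz":0.0,"hand":1.0},{"tx":1.0,"ty":0.6,"tz":0.3,"rx":0.0,"ry":0.0,"rz":0.0,"hand":1.0}]'
python3 -m inch '[{"tx":1.0,"ty":0.6,"tz":0.3,"rx":0.0,"ry":0.0,"rz":0.0,"hand":1.0},{"tx":1.0,"ty":0.6,"tz":0.3,"rx":0.0,"ry":0.0,"rz":0.0,"hand":1.0},{"tx":1.0,"ty":0.6,"tz":0.3,"rx":0.0,"ry":0.0,"rz":0.0,"hand":1.0},{"tx":1.0,"ty":0.6,"tz":0.3,"rx":0.0,"ry":0.0,"rz":0.0,"hand":1.0}]'
python3 go.py 0 -105 120
```

```text
time_s: 2.48
position: [0.3116, -0.3448, 0.2297]
ee_rot: [-2.428, -1.99, -0.002]
contact_force: [0.1, -0.6, -0.4]
width: -0.0
time_s: 2.85
position: [0.3911, -0.2561, 0.199]
ee_rot: [-2.423, -1.993, -0.003]
contact_force: [-0.4, 0.3, 0.2]
width: 0.0
time_s: 3.35
position: [0.4688, -0.171, 0.1695]
ee_rot: [-2.424, -1.993, -0.001]
contact_force: [-0.5, -0.7, -0.6]
width: 0.0001
t 3.35 cradle xy mm [  -7.5 -156.3] z 0.1695 F [-0.5 -0.7 -0.6] w 0.0001
shift/0.1 [0.512 0.078 0.497]
turn [-0.001 -0.002  0.002]
```

```bash
python3 -m inch '[{"tx":0.51,"ty":0.08,"tz":0.5,"rx":0.0,"ry":0.0,"rz":0.0,"hand":1.0},{"tx":0.51,"ty":0.08,"tz":0.5,"rx":0.0,"ry":0.0,"rz":0.0,"hand":1.0},{"tx":0.51,"ty":0.08,"tz":0.9,"rx":0.0,"ry":0.0,"rz":0.0,"hand":1.0},{"tx":0.51,"ty":0.08,"tz":0.9,"rx":0.0,"ry":0.0,"rz":0.0,"hand":1.0}]'
python3 go.py 0 -105 33
python3 - <<'E'
from h import *
c=np.load("c.npy")
fr=np.array([[x,y,.06] for x in(-14.5,14.5) for y in(-116,-94)])*[1e-3,1e-3,1]
grab("side","s2",(240,110,380,310),3);grab("top","t2",(200,170,360,270),5)
E
```

```text
time_s: 3.85
position: [0.4842, -0.1233, 0.0786]
ee_rot: [-2.423, -1.988, 0.004]
contact_force: [-0.2, -0.1, 0.3]
width: 0.0003
t 3.85 cradle xy mm [  -1.8 -106.6] z 0.0786 F [-0.2 -0.1  0.3] w 0.0003
shift/0.1 [0.015 0.021 0.456]
turn [-0.005 -0.002  0.001]
```

View pics/s2.png

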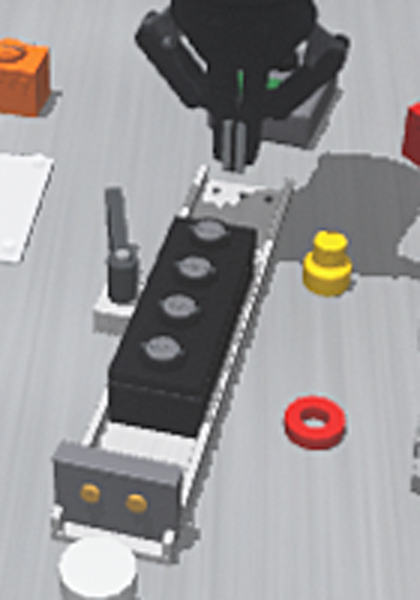

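View pics/t2.png

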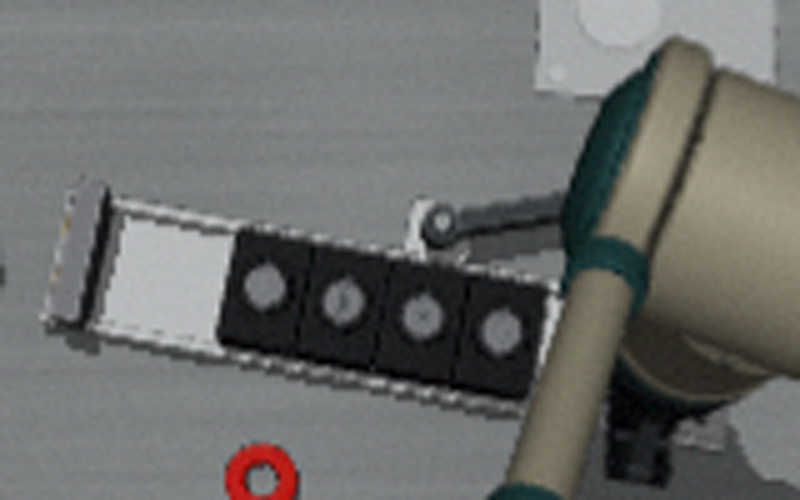

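```bash
python3 - <<'E'
from h import *
for z in(.0786-.019,.0786-.032): print((proj("side",[[.4842,-.1233,z]])-[240,110])*3)
E
python3 -m inch '[{"tx":0.015,"ty":0.02,"tz":0.2,"rx":0.0,"ry":0.0,"rz":0.0,"hand":1.0},{"tx":0.015,"ty":0.02,"tz":0.43,"rx":0.0,"ry":0.0,"rz":0.0,"hand":1.0},{"tx":0.015,"ty":0.02,"tz":0.43,"rx":0.0,"ry":0.0,"rz":0.0,"hand":1.0},{"tx":0.015,"ty":0.02,"tz":0.43,"rx":0.0,"ry":0.0,"rz":0.0,"hand":1.0}]'
python3 go.py 0 -90 35
```

```text
[[236.23676685 161.97705609]]
[[235.29357777 178.99912378]]
time_s: 4.45
position: [0.4899, -0.1236, 0.0394]
ee_rot: [2.429, 1.992, 0.003]
contact_force: [0.3, -0.2, -0.1]
width: -0.0002
t 4.45 cradle xy mm [   3.8 -105.7] z 0.0394 F [ 0.3 -0.2 -0.1] w -0.0002
shift/0.1 [ 0.157 -0.038  0.044]
turn [ 0.001 -0.001  0.001]
```

```bash
python3 -m inch '[{"tx":0.05,"ty":-0.04,"tz":0.04,"rx":0.0,"ry":0.0,"rz":0.0,"hand":1.0},{"tx":0.11,"ty":-0.04,"tz":0.04,"rx":0.0,"ry":0.0,"rz":0.0,"hand":1.0},{"tx":0.17,"ty":-0.04,"tz":0.04,"rx":0.0,"ry":0.0,"rz":0.0,"hand":1.0},{"tx":0.21,"ty":-0.04,"tz":0.04,"rx":0.0,"ry":0.0,"rz":0.0,"hand":1.0},{"tx":0.25,"ty":-0.04,"tz":0.04,"rx":0.0,"ry":0.0,"rz":0.0,"hand":1.0},{"tx":0.28,"ty":-0.04,"tz":0.04,"rx":0.0,"ry":0.0,"rz":0.0,"hand":1.0},{"tx":0.31,"ty":-0.04,"tz":0.04,"rx":0.0,"ry":0.0,"rz":0.0,"hand":1.0},{"tx":0.34,"ty":-0.04,"tz":0.04,"rx":0.0,"ry":0.0,"rz":0.0,"hand":1.0},{"tx":0.37,"ty":-0.04,"tz":0.04,"rx":0.0,"ry":0.0,"rz":0.0,"hand":1.0},{"tx":0.40,"ty":-0.04,"tz":0.04,"rx":0.0,"ry":0.0,"rz":0.0,"hand":1.0}]'
python3 go.py 0 -20 35
python3 - <<'E'
from h import *
grab("side","s3",(240,110,380,310),3)
E
```

```text
time_s: 5.7
position: [0.4938, -0.0835, 0.0354]
ee_rot: [2.429, 1.992, 0.003]
contact_force: [-0.1, -1.1, -0.7]
width: -0.0001
t 5.7 cradle xy mm [ -0.3 -65.6] z 0.0354 F [-0.1 -1.1 -0.7] w -0.0001
shift/0.1 [0.456 0.003 0.004]
turn [ 0.001 -0.001  0.001]
```

View pics/s3.png

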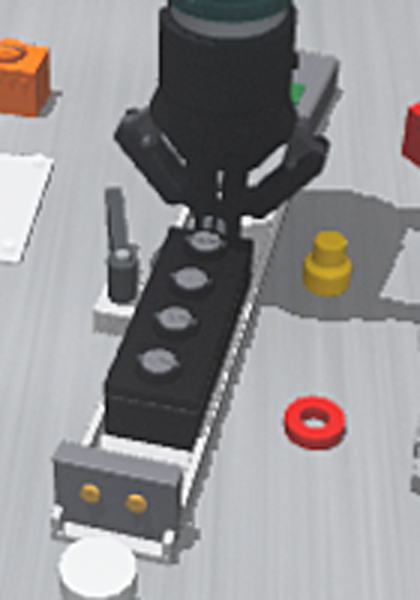

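```bash
python3 - <<'E'
from h import *
c=np.load("c.npy")
im=cv2.imread("pics/s3.png")
for x in(-53,-44,-35,-14.5,14.5,35,44,53):
  for z in(36,46,56,66,76):
    u=(proj("side",world(c,[[x/1e3,-.0656,.0164+z/1e3]]))[0]-[240,110]+.5)*3
    cv2.circle(im,tuple(int(v) for v in u),1,(0,0,255) if z!=46 else (0,255,255),-1)
cv2.imwrite("pics/s3o.png",cv2.resize(im[80:280,60:360],None,fx=2.5,fy=2.5))
E
```

```text
(no output)
```

View pics/s3o.png

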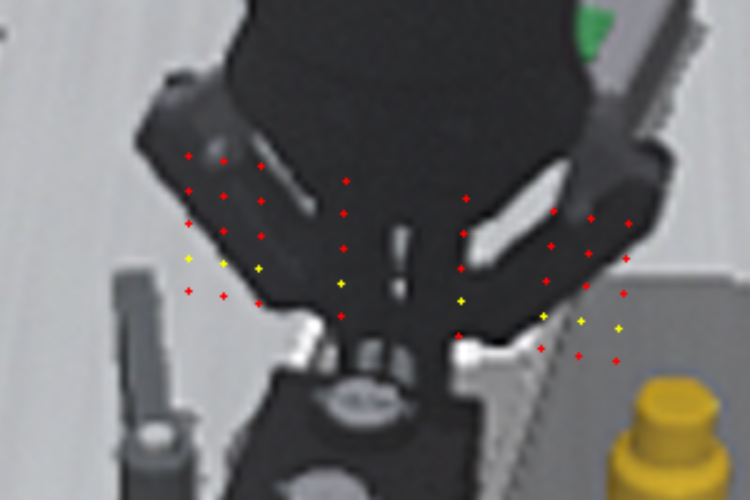

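```bash
python3 -m inch '[{"tx":-0.05,"ty":0.01,"tz":0.0,"rx":0.0,"ry":0.0,"rz":0.0,"hand":1.0},{"tx":-0.05,"ty":0.01,"tz":-0.1,"rx":0.0,"ry":0.0,"rz":0.0,"hand":1.0},{"tx":-0.05,"ty":0.01,"tz":-0.1,"rx":0.0,"ry":0.0,"rz":0.0,"hand":1.0},{"tx":-0.02,"ty":0.01,"tz":-0.1,"rx":0.0,"ry":0.0,"rz":0.0,"hand":1.0},{"tx":0.0,"ty":0.01,"tz":-0.1,"rx":0.0,"ry":0.0,"rz":0.0,"hand":1.0},{"tx":0.03,"ty":0.01,"tz":-0.1,"rx":0.0,"ry":0.0,"rz":0.0,"hand":1.0},{"tx":0.06,"ty":0.01,"tz":-0.1,"rx":0.0,"ry":0.0,"rz":0.0,"hand":1.0},{"tx":0.09,"ty":0.01,"tz":-0.1,"rx":0.0,"ry":0.0,"rz":0.0,"hand":1.0},{"tx":0.12,"ty":0.01,"tz":-0.1,"rx":0.0,"ry":0.0,"rz":0.0,"hand":1.0},{"tx":0.15,"ty":0.01,"tz":-0.1,"rx":0.0,"ry":0.0,"rz":0.0,"hand":1.0}]'
python3 -m inch '[{"tx":0.03,"ty":0.0,"tz":0.0,"rx":0.0,"ry":0.0,"rz":0.0,"hand":1.0},{"tx":0.06,"ty":0.0,"tz":0.0,"rx":0.0,"ry":0.0,"rz":0.0,"hand":1.0},{"tx":0.09,"ty":0.0,"tz":0.0,"rx":0.0,"ry":0.0,"rz":0.0,"hand":1.0},{"tx":0.12,"ty":0.0,"tz":0.0,"rx":0.0,"ry":0.0,"rz":0.0,"hand":1.0},{"tx":0.15,"ty":0.0,"tz":0.0,"rx":0.0,"ry":0.0,"rz":0.0,"hand":1.0},{"tx":0.18,"ty":0.0,"tz":0.0,"rx":0.0,"ry":0.0,"rz":0.0,"hand":1.0},{"tx":0.20,"ty":0.0,"tz":0.0,"rx":0.0,"ry":0.0,"rz":0.0,"hand":1.0},{"tx":0.22,"ty":0.0,"tz":0.0,"rx":0.0,"ry":0.0,"rz":0.0,"hand":1.0}]'
python3 go.py 0 -15 47
python3 - <<'E'
from h import *
grab("side","s4",(240,110,380,310),3);grab("top","t4",(200,170,360,270),5)
E
```

```text
time_s: 7.0
position: [0.4977, -0.0684, 0.0453]
ee_rot: [2.429, 1.992, 0.003]
contact_force: [-0.1, -2.0, -0.6]
width: 0.0
time_s: 8.0
position: [0.502, -0.0466, 0.0453]
ee_rot: [2.429, 1.992, 0.003]
contact_force: [-0.1, -2.8, -0.3]
width: -0.0001
t 8.0 cradle xy mm [  0.5 -27.9] z 0.0453 F [-0.1 -2.8 -0.3] w -0.0001
shift/0.1 [ 0.129 -0.005 -0.016]
turn [ 0.001 -0.001  0.001]
```

View pics/s4.png

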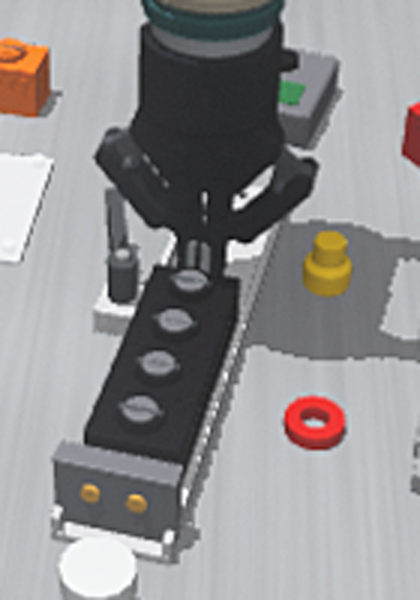

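View pics/t4.png

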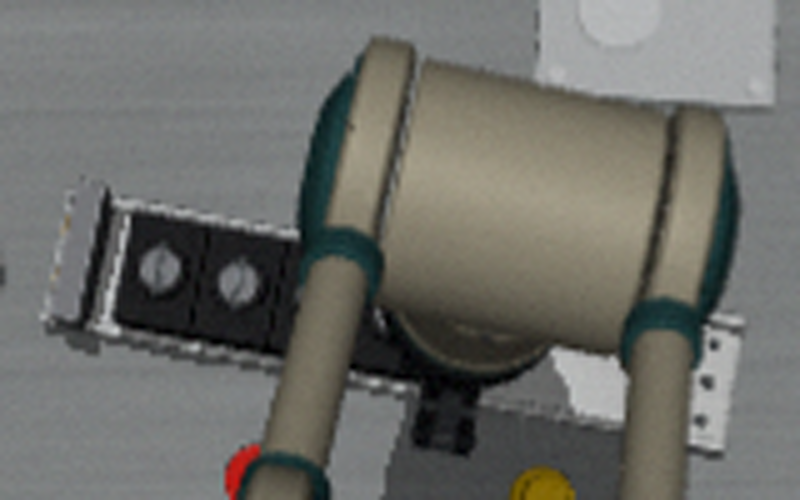

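```bash
python3 -m inch '[{"tx":0.02,"ty":0.0,"tz":0.0,"rx":0.0,"ry":0.0,"rz":0.0,"hand":1.0},{"tx":0.04,"ty":0.0,"tz":0.0,"rx":0.0,"ry":0.0,"rz":0.0,"hand":1.0},{"tx":0.06,"ty":0.0,"tz":0.0,"rx":0.0,"ry":0.0,"rz":0.0,"hand":1.0},{"tx":0.075,"ty":0.0,"tz":0.0,"rx":0.0,"ry":0.0,"rz":0.0,"hand":1.0},{"tx":0.09,"ty":0.0,"tz":0.0,"rx":0.0,"ry":0.0,"rz":0.0,"hand":1.0},{"tx":0.10,"ty":0.0,"tz":0.0,"rx":0.0,"ry":0.0,"rz":0.0,"hand":1.0}]'
python3 go.py 0 -15 47
python3 -m inch '[{"tx":0.01,"ty":0.0,"tz":0.0,"rx":0.0,"ry":0.0,"rz":0.0,"hand":1.0},{"tx":0.02,"ty":0.0,"tz":0.0,"rx":0.0,"ry":0.0,"rz":0.0,"hand":1.0}]'
python3 go.py 0 -15 47
python3 -m inch '[{"tx":0.01,"ty":0.0,"tz":0.0,"rx":0.0,"ry":0.0,"rz":0.0,"hand":1.0},{"tx":0.015,"ty":0.0,"tz":0.0,"rx":0.0,"ry":0.0,"rz":0.0,"hand":1.0}]'
python3 go.py 0 -15 47
```

```text
time_s: 8.85
position: [0.504, -0.0365, 0.0454]
ee_rot: [-2.429, -1.992, -0.004]
contact_force: [0.3, -2.3, 0.8]
width: -0.0004
t 8.85 cradle xy mm [  0.5 -17.6] z 0.0454 F [ 0.3 -2.3  0.8] w -0.0004
shift/0.1 [ 0.026 -0.005 -0.016]
turn [ 0.001 -0.001  0.001]
time_s: 9.1
position: [0.5044, -0.0345, 0.0453]
ee_rot: [-2.429, -1.992, -0.004]
contact_force: [0.3, -1.7, 0.2]
width: -0.0
t 9.1 cradle xy mm [  0.4 -15.5] z 0.0453 F [ 0.3 -1.7  0.2] w -0.0
shift/0.1 [ 0.005 -0.004 -0.017]
turn [ 0.001 -0.001  0.001]
time_s: 9.35
position: [0.5046, -0.0333, 0.0453]
ee_rot: [2.428, 1.993, 0.003]
contact_force: [-1.0, -4.4, 0.1]
width: 0.0001
t 9.35 cradle xy mm [  0.5 -14.3] z 0.0453 F [-1.  -4.4  0.1] w 0.0001
shift/0.1 [-0.007 -0.005 -0.017]
turn [ 0.001 -0.001  0.001]
```

Force is starting to rise near the expected home position, so I'll keep pushing in sub-millimetre steps.

```bash
python3 -m inch '[{"tx":0.005,"ty":0.0,"tz":0.0,"rx":0.0,"ry":0.0,"rz":0.0,"hand":1.0},{"tx":0.010,"ty":0.0,"tz":0.0,"rx":0.0,"ry":0.0,"rz":0.0,"hand":1.0}]'
python3 go.py
python3 -m inch '[{"tx":0.01,"ty":0.0,"tz":0.0,"rx":0.0,"ry":0.0,"rz":0.0,"hand":1.0},{"tx":0.01,"ty":0.0,"tz":0.0,"rx":0.0,"ry":0.0,"rz":0.0,"hand":1.0}]'
python3 go.py
python3 - <<'E'
from h import *
grab("side","s5",(240,160,350,300),4);grab("top","t5",(200,190,300,265),8)
E
```

```text
time_s: 9.6
position: [0.5046, -0.0332, 0.0454]
ee_rot: [2.426, 1.994, 0.001]
contact_force: [-1.9, -6.8, 0.4]
width: -0.0001
t 9.6 cradle xy mm [  0.4 -14.2] z 0.0454 F [-1.9 -6.8  0.4] w -0.0001
time_s: 9.85
position: [0.5045, -0.0332, 0.0454]
ee_rot: [2.425, 1.994, -0.002]
contact_force: [-1.7, -6.5, 0.5]
width: 0.0005
t 9.85 cradle xy mm [  0.4 -14.2] z 0.0454 F [-1.7 -6.5  0.5] w 0.0005
```

View pics/s5.png

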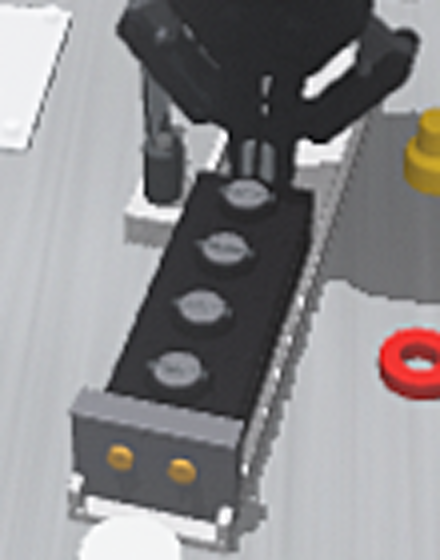

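View pics/t5.png

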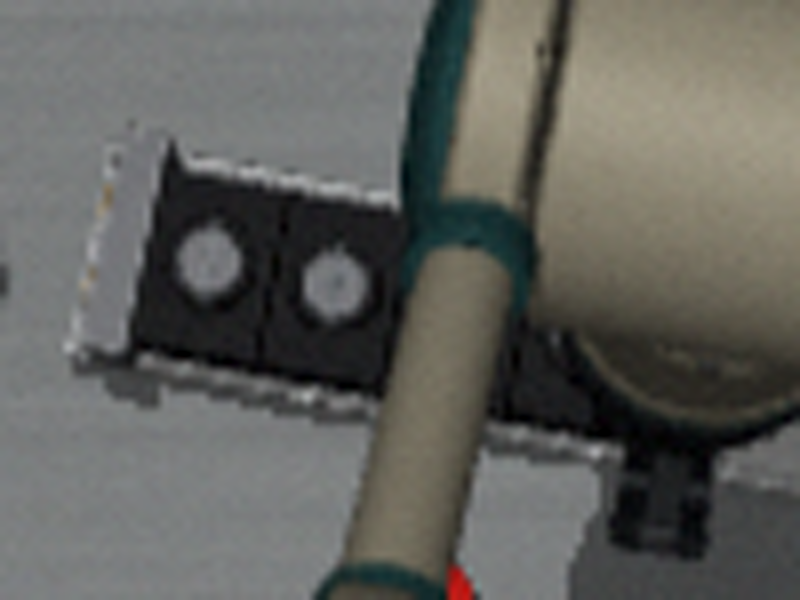

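The front pack is flush with the stop in both views, and the stall at -14.2 mm under about 7 N agrees. I'll retreat now and go round to the outer side of the keeper.

```bash
python3 -m inch '[{"tx":-0.2,"ty":0.0,"tz":0.0,"rx":0.0,"ry":0.0,"rz":0.0,"hand":1.0},{"tx":-0.45,"ty":0.0,"tz":0.0,"rx":0.0,"ry":0.0,"rz":0.0,"hand":1.0},{"tx":-0.45,"ty":0.0,"tz":-0.5,"rx":0.0,"ry":0.0,"rz":0.0,"hand":1.0},{"tx":-0.45,"ty":0.0,"tz":-0.6,"rx":0.0,"ry":0.0,"rz":0.0,"hand":1.0},{"tx":-0.45,"ty":0.5,"tz":-0.6,"rx":0.0,"ry":0.0,"rz":0.0,"hand":1.0},{"tx":-0.43,"ty":1.0,"tz":-0.6,"rx":0.0,"ry":0.0,"rz":0.0,"hand":1.0},{"tx":-0.43,"ty":1.0,"tz":-0.6,"rx":0.0,"ry":0.0,"rz":0.0,"hand":1.0}]'
python3 go.py 100 -56 46
python3 - <<'E'
from h import *
grab("side","s6",(240,110,350,300),3);grab("top","t6",(200,170,360,270),5)
E
```

```text
time_s: 10.82
position: [0.598, -0.0947, 0.105]
ee_rot: [2.423, 1.993, 0.003]
contact_force: [-0.6, 0.2, -0.8]
width: 0.0001
t 10.82 cradle xy mm [104.1 -56. ] z 0.105 F [-0.6  0.2 -0.8] w 0.0001
shift/0.1 [ 0.001 -0.044  0.59 ]
turn [0.003 0.001 0.003]
```

View pics/s6.png

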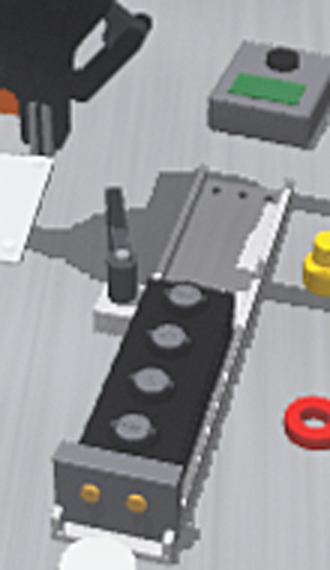

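View pics/t6.png

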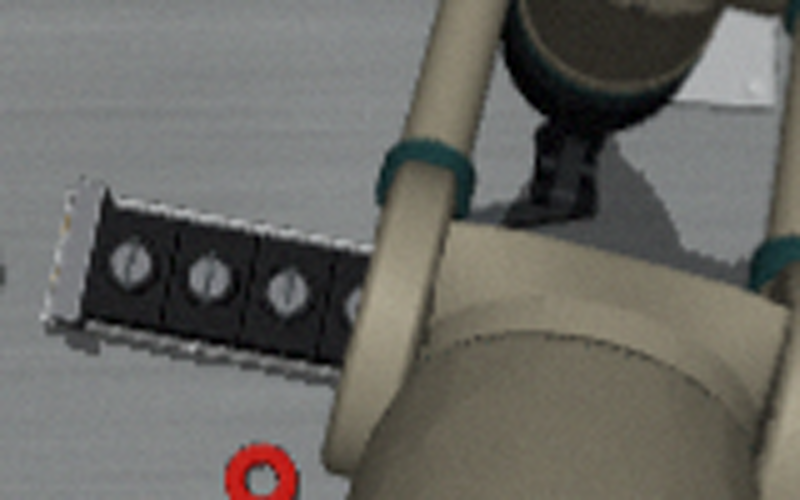

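```bash
python3 -m inch '[{"tx":0.0,"ty":-0.04,"tz":0.4,"rx":0.0,"ry":0.0,"rz":0.0,"hand":1.0},{"tx":0.0,"ty":-0.04,"tz":0.59,"rx":0.0,"ry":0.0,"rz":0.0,"hand":1.0},{"tx":0.0,"ty":-0.04,"tz":0.59,"rx":0.0,"ry":0.0,"rz":0.0,"hand":1.0},{"tx":-0.01,"ty":-0.12,"tz":0.59,"rx":0.0,"ry":0.0,"rz":0.0,"hand":1.0},{"tx":-0.02,"ty":-0.2,"tz":0.59,"rx":0.0,"ry":0.0,"rz":0.0,"hand":1.0},{"tx":-0.03,"ty":-0.26,"tz":0.59,"rx":0.0,"ry":0.0,"rz":0.0,"hand":1.0},{"tx":-0.04,"ty":-0.32,"tz":0.59,"rx":0.0,"ry":0.0,"rz":0.0,"hand":1.0},{"tx":-0.06,"ty":-0.38,"tz":0.59,"rx":0.0,"ry":0.0,"rz":0.0,"hand":1.0}]'
python3 go.py 39 -68 46
python3 - <<'E'
from h import *
grab("side","s7",(240,110,350,300),3)
E
```

```text
time_s: 11.92
position: [0.5547, -0.0922, 0.0458]
ee_rot: [-2.426, -1.995, 0.003]
contact_force: [0.8, 0.6, -0.5]
width: 0.0003
t 11.93 cradle xy mm [ 61.1 -62.2] z 0.0458 F [ 0.8  0.6 -0.5] w 0.0003
shift/0.1 [-0.058 -0.222 -0.001]
turn [-0.001  0.001  0.003]
```

View pics/s7.png

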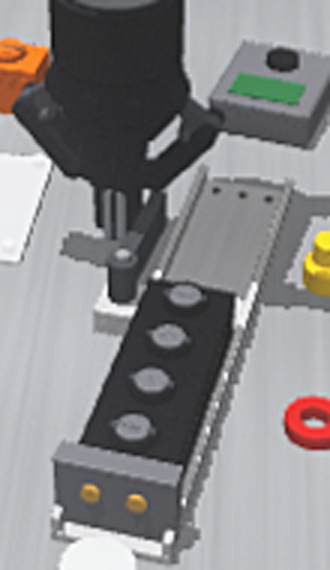

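```bash
python3 -m inch '[{"tx":-0.04,"ty":-0.11,"tz":0.0,"rx":0.0,"ry":0.0,"rz":0.0,"hand":1.0},{"tx":-0.06,"ty":-0.22,"tz":0.0,"rx":0.0,"ry":0.0,"rz":0.0,"hand":1.0},{"tx":-0.05,"ty":-0.30,"tz":0.0,"rx":0.0,"ry":0.0,"rz":0.0,"hand":1.0},{"tx":-0.015,"ty":-0.39,"tz":0.0,"rx":0.0,"ry":0.0,"rz":0.0,"hand":1.0},{"tx":0.05,"ty":-0.49,"tz":0.0,"rx":0.0,"ry":0.0,"rz":0.0,"hand":1.0},{"tx":0.11,"ty":-0.55,"tz":0.0,"rx":0.0,"ry":0.0,"rz":0.0,"hand":1.0},{"tx":0.17,"ty":-0.61,"tz":0.0,"rx":0.0,"ry":0.0,"rz":0.0,"hand":1.0},{"tx":0.22,"ty":-0.66,"tz":0.0,"rx":0.0,"ry":0.0,"rz":0.0,"hand":1.0}]'
python3 go.py -6 -29 46
python3 - <<'E'
from h import *
grab("side","s8",(240,110,350,300),3)
E
```

```text
time_s: 12.98
position: [0.4927, -0.0573, 0.0458]
ee_rot: [-2.425, -1.995, 0.005]
contact_force: [0.6, -0.9, 0.8]
width: 0.0002
t 12.97 cradle xy mm [ -6.5 -40.1] z 0.0458 F [ 0.6 -0.9  0.8] w 0.0002
shift/0.1 [ 0.111  0.006 -0.002]
turn [-0.002  0.001  0.003]
```

View pics/s8.png

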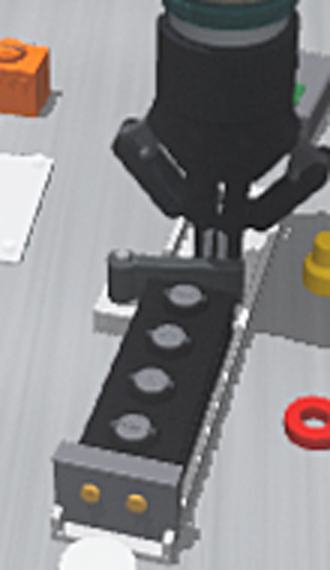

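The bar is now across the channel and nearly shut. I'll ease it onto its hard stop.

```bash
python3 -m inch '[{"tx":0.03,"ty":0.0,"tz":0.0,"rx":0.0,"ry":0.0,"rz":0.0,"hand":1.0},{"tx":0.06,"ty":0.0,"tz":0.0,"rx":0.0,"ry":0.0,"rz":0.0,"hand":1.0},{"tx":0.08,"ty":0.0,"tz":0.0,"rx":0.0,"ry":0.0,"rz":0.0,"hand":1.0},{"tx":0.10,"ty":0.0,"tz":0.0,"rx":0.0,"ry":0.0,"rz":0.0,"hand":1.0},{"tx":0.11,"ty":0.0,"tz":0.0,"rx":0.0,"ry":0.0,"rz":0.0,"hand":1.0}]'
python3 go.py
python3 -m inch '[{"tx":0.01,"ty":0.0,"tz":0.0,"rx":0.0,"ry":0.0,"rz":0.0,"hand":1.0},{"tx":0.02,"ty":0.0,"tz":0.0,"rx":0.0,"ry":0.0,"rz":0.0,"hand":1.0}]'
python3 go.py
```

```text
time_s: 13.65
position: [0.4939, -0.0457, 0.0457]
ee_rot: [-2.423, -1.994, 0.006]
contact_force: [-1.2, -0.6, -0.1]
width: 0.0002
t 13.65 cradle xy mm [ -7.6 -28.6] z 0.0457 F [-1.2 -0.6 -0.1] w 0.0002
time_s: 13.9
position: [0.494, -0.0451, 0.0457]
ee_rot: [-2.423, -1.997, 0.009]
contact_force: [-2.0, -8.0, -0.2]
width: -0.0
t 13.9 cradle xy mm [ -7.6 -27.9] z 0.0457 F [-2.  -8.  -0.2] w -0.0
```

```bash
python3 -m inch '[{"tx":0.01,"ty":0.0,"tz":0.0,"rx":0.0,"ry":0.0,"rz":0.0,"hand":1.0},{"tx":0.015,"ty":0.0,"tz":0.0,"rx":0.0,"ry":0.0,"rz":0.0,"hand":1.0}]'
python3 go.py
python3 -m inch '[{"tx":-0.1,"ty":0.0,"tz":0.0,"rx":0.0,"ry":0.0,"rz":0.0,"hand":1.0},{"tx":-0.4,"ty":0.0,"tz":0.0,"rx":0.0,"ry":0.0,"rz":0.0,"hand":1.0},{"tx":-0.6,"ty":0.0,"tz":-0.4,"rx":0.0,"ry":0.0,"rz":0.0,"hand":1.0},{"tx":-0.8,"ty":0.0,"tz":-0.9,"rx":0.0,"ry":0.0,"rz":0.0,"hand":1.0},{"tx":-1.0,"ty":0.0,"tz":-1.0,"rx":0.0,"ry":0.0,"rz":0.0,"hand":1.0},{"tx":-1.0,"ty":0.0,"tz":-1.0,"rx":0.0,"ry":0.0,"rz":0.0,"hand":1.0}]'
python3 -m inch '[{"tx":-1.0,"ty":-1.0,"tz":-0.7,"rx":0.0,"ry":0.0,"rz":0.0,"hand":1.0},{"tx":-1.0,"ty":-1.0,"tz":-0.7,"rx":0.0,"ry":0.0,"rz":0.0,"hand":1.0},{"tx":-1.0,"ty":-1.0,"tz":-0.7,"rx":0.0,"ry":0.0,"rz":0.0,"hand":1.0},{"tx":-1.0,"ty":-1.0,"tz":-0.7,"rx":0.0,"ry":0.0,"rz":0.0,"hand":1.0}]'
python3 -m inch '[{"tx":-1.0,"ty":-1.0,"tz":0.0,"rx":0.0,"ry":0.0,"rz":0.0,"hand":1.0},{"tx":-1.0,"ty":-1.0,"tz":0.0,"rx":0.0,"ry":0.0,"rz":0.0,"hand":1.0},{"tx":-1.0,"ty":-1.0,"tz":0.0,"rx":0.0,"ry":0.0,"rz":0.0,"hand":1.0},{"tx":-1.0,"ty":-1.0,"tz":0.0,"rx":0.0,"ry":0.0,"rz":0.0,"hand":1.0}]'
python3 - <<'E'
from h import *
c=np.load("c.npy")
pts=[(0,y,52) for y in(122,86,50,14)]+[(-28,-8,48),(-28,-18,48),(44,-13,52)]
W=world(c,np.array(pts)/1e3)
grab("side","s9",(240,150,350,310),3.7,proj("side",W));grab("top","t9",(200,190,360,270),5,proj("top",W));grab("top","t9f");grab("side","s9f")
E
python3 go.py
```

```text
time_s: 14.15
position: [0.494, -0.0451, 0.0457]
ee_rot: [-2.423, -2.0, 0.013]
contact_force: [-2.5, -8.2, 0.2]
width: 0.0001
t 14.15 cradle xy mm [ -7.6 -27.9] z 0.0457 F [-2.5 -8.2  0.2] w 0.0001
time_s: 14.9
position: [0.4764, -0.144, 0.1475]
ee_rot: [2.423, 1.995, -0.01]
contact_force: [0.1, 0.5, -0.1]
width: 0.0002
time_s: 15.4
position: [0.3585, -0.2226, 0.2184]
ee_rot: [2.426, 1.991, -0.009]
contact_force: [-0.5, 0.5, -1.3]
width: 0.0001
time_s: 15.9
position: [0.241, -0.3006, 0.2178]
ee_rot: [2.43, 1.99, -0.006]
contact_force: [-0.3, 0.4, 0.1]
width: -0.0001
t 16.1 cradle xy mm [-204.3 -327.7] z 0.2186 F [ 0.1 -0.8 -1.2] w -0.0001
```

View pics/s9.png

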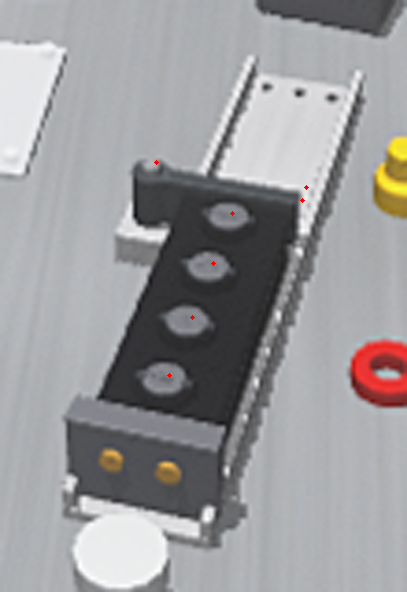

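View pics/t9.png

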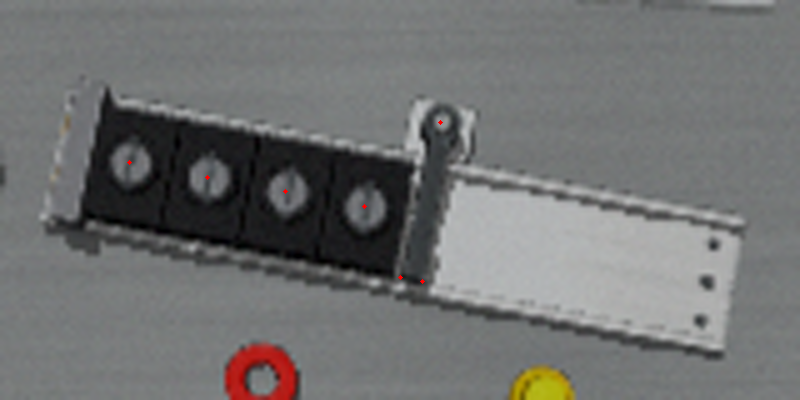

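View pics/t9f.png

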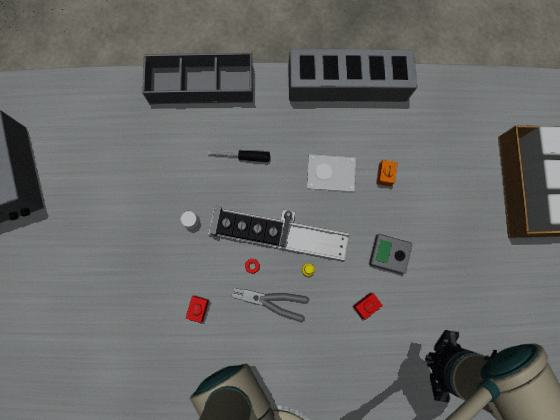

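```bash
python3 - <<'E'
from h import *
c=np.load("c.npy")
im=cv2.imread("pics/t9f.png");b=(265,200,305,255);s=10
o=cv2.resize(im[b[1]:b[3],b[0]:b[2]],None,fx=s,fy=s,interpolation=cv2.INTER_CUBIC)
o2=o.copy()
for th,col in((0,(0,0,255)),(.1,(0,255,0))):
  R=np.array([[np.cos(th),-np.sin(th)],[np.sin(th),np.cos(th)]])
  q=np.array([[-9,5],[-72,5],[-72,-5],[-9,-5]])@R.T+[44,-13]
  u=(proj("top",world(c,np.c_[q,[48]*4]/1e3))-np.array(b[:2])+.5)*s
  cv2.polylines(o2,[u.astype(int).reshape(-1,1,2)],True,col,1)
cv2.imwrite("pics/z.png",np.hstack([o,o2]))
E
```

```text
(no output)
```

View pics/z.png

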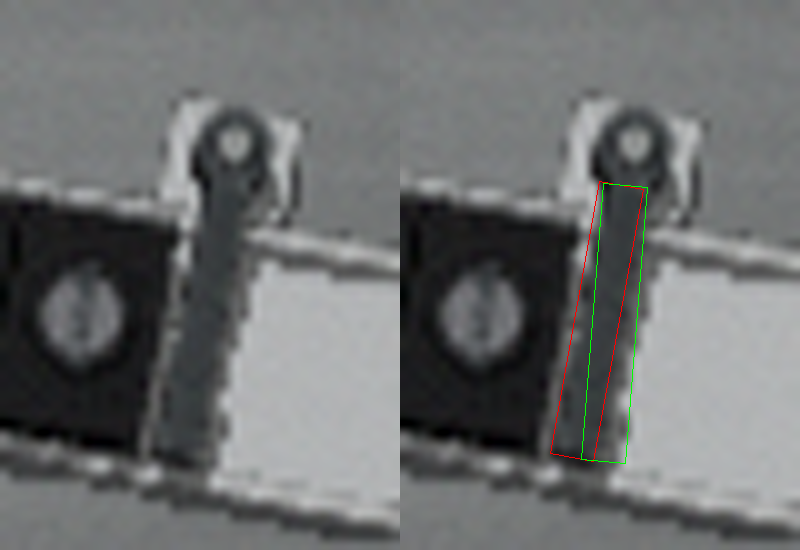

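The red (shut) outline matches the bar, and the gap to the last pack is even along its length. The four sockets lie on their predicted home points, and the bystanders haven't moved. I'm handing in.

```bash
python3 - <<'E'
from workcell import r
print(r.finish_job())
E
```

```text
the job is handed in; nothing more can be done
None
```

The four packs are home against the end stop and the keeper bar is shut behind the last one. The arm is clear, and I handed the job in at about 16 s of the 46 s allowed.

- **Packs:** I pushed the back of the last pack with the shut fingers until the row stopped against the end stop. It held still under about 7 N, compared with about 2–3 N while sliding. It stopped within about 1 mm of where I expected, and both views show the row touching, the front pack at the stop and the sockets on their home points.
- **Keeper:** I swung the bar shut from its outer side until it stopped moving under about 8 N, again within about 1 mm of the expected position. In the top view it lines up with the shut outline, with an even gap to the last pack.
- **Other things:** The bystanders and the look-alike packs appear unmoved in the last full top picture. The highest wrist force I read was about 9 N.

**Mishaps and small disagreements:**
- The first move command was refused because it left some values out, and the arm did not move.
- The packs slid about 40 mm, then I backed off briefly and raised the fingers about 10 mm so the gripper would pass over the keeper's pin.
- The side camera's overlay points were off by about 2 px, in line with the calibration error.

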